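# Mix a blood tube on the touch mixer

## Task

Take the purple-capped tube out of the foam rack, stand its round end upright in the black cup of the tube mixer and push the cup down with it about 6 mm, half of its sprung travel, so that the green band on the cup's stem just sinks into the housing. Keep it pressed there for at least three seconds, and finish while the gripper still holds the tube and keeps it pressed upright at that depth. Leave the other two tubes in the rack and everything else on the worktop where it is.

Things in the scene. Friction and masses are not known exactly. Their poses are not given: they have to be found in the camera images.
- purple_tube_mid (a point): centre, half-way up, of the tube to mix: 90 mm long, upright, round bottom end, purple cap. The purple cap is 16.4 mm wide and covers the top 24 mm, the tube below it is 12.6 mm wide. It stands loose in one of three places in the rack, its bottom 4 mm above the worktop; the rack hides its lowest 22 mm. z axis: along the tube, towards the cap. Place in the rack varies. Its mass is about 10 to 20 g.
- blue_tube: another tube of the same shape with a blue cap, to be left in the rack; origin at the centre of its bottom, z up along it
- orange_tube: another tube of the same shape with an orange cap, to be left in the rack; origin at the centre of its bottom, z up along it
- rack: white foam tube rack, 150 (x) by 168 (y) by 26 mm, fixed to the worktop; origin at the centre of its underside. The three tubes stand in holes about 15 mm wide and 22 mm deep, at least 95 mm apart, so the gripper fits round each from above in any yaw
- mixer: touch-start tube mixer: fixed white housing 120 (x) by 140 (y) mm with a grey top and a round black collar whose top is 85 mm above the worktop; origin at the centre of its underside. The sprung cup stands above the collar, its rim 121 mm above the worktop
- cup_floor (a point): centre of the inner floor of the black rubber cup on the mixer (moves down with the cup): 105 mm above the worktop when not pressed. The cup opens upward, rim 16 mm above this floor, outside 42 mm wide at the rim, opening about 28 mm wide at the rim and 23 mm at the floor; the tube's bottom rests on this floor
- mixer_cup (a joint): how far the cup is pressed straight down against its spring, in m: 0 when free, 0.012 at the stop. It starts to move at about 2.3 N and gains 0.7 N per mm (about 6.5 N at 6 mm). The stem shows a 6 mm green band just above the collar, which has just gone at 0.006
- yellow_cup: specimen cup with a yellow lid, 54 mm wide, 66 mm high, behind the work; bystander; origin under its centre
- white_cup: specimen cup with a white lid, 54 mm wide, 66 mm high, behind the work; bystander; origin under its centre
- timer: white timer, 45 by 75 by 63 mm, behind the work; bystander; origin under its centre
- tip_box: open box of yellow pipette tips, 93 by 93 by 49 mm, behind the work; bystander; origin under its centre
- dish: round dish with a tan lid, 64 mm wide, 16 mm high, to the right of the mixer; bystander; origin under its centre

How it is judged:
By the outcome, as a careful person would: the job done as asked, in the order asked, and still so for the second after the job is handed in, while the arm keeps its last pose, push and grip.
It also fails if it takes over 53 s, if anything falls off the work surface, if the arm or the gripper's body presses on something with over 40 N, if the wrist force passes 120 N, or if a joint passes its speed limit or range.

## Robot

A 7-joint arm with a two-finger parallel gripper is mounted at the origin on a cart in front of the work surface, level with it; the furniture and walls round the work are solid. World frame = base frame: x ahead of the robot, y to its left, z up, the work surface at z = 0. Lengths are in m, angles in rad, forces in N, time in s.
With the tool pointing down it reaches from about 0.425 to 0.95 m from the base axis. Payload 4.7 kg.
Tool frame: the origin (TCP) lies between the finger pads; the fingertips stand 25 mm ahead of it and the grasp point (between the pads) lies 6 mm ahead of it; x points along the fingers, z is the direction in which the jaws open and shut, and the axes are right-handed (so a half turn about x gives the same grasp; the last joint's range is limited). The gripper opens to 85 mm and grips with 20 to 120 N. Pads are 22 mm wide; open, the fingers measure 114 mm over their backs; the gripper's body (76 mm by 85 mm) begins 54 mm behind the grasp point. The pads swing forward as they close: fully open they stand 13 mm farther back than shut.
Start: joints at [1.237, 0.469, -0.049, 1.532, 0.024, 1.141, -0.082], TCP at [0.203, -0.644, 0.256] pointing down, gripper open.
Joint ranges: [-2.59, 2.59], [-0.33, 1.99], [-1.39, 1.29], [0.1, 2.45], [-1.04, 4.18], [0.21, 1.99], [-2.66, 2.66]. Speed limits (rad/s): [2.57, 2.57, 3.14, 3.14, 3.14, 3.14, 3.14].

## Interface

Orientations are given as a 3x3 rotation matrix whose columns are the frame's x, y, z axes.
In Python, from rig import * gives the robot as it stands. Calls block until the motion is done:
- movep(position, orientation): joint-space move of the TCP to a pose.
- move_l(position, attitude=None, feed=0.15, until_force=None): straight line of the TCP; attitude=None keeps the orientation; feed is the mean speed in m/s. With until_force (N) it stops when the force on the tool has changed by that much, and returns True; else False.
- move_joints(angles): joint-space move.
- command_gripper(opening, newtons=None): finger opening in m; newtons is the grip in N (None keeps the last); returns when the fingers have stopped.
- sleep(seconds).
- inverse_kinematics(position, orientation): joint angles nearest the present ones, or None.
- sense(): the state.
- camera(name): name is "scene" or "top"; returns (picture, depth): 400x640x3 uint8, red, green, blue; 400x640 float32, m along the optical axis (not along the pixel's ray), 0 where there is no reading.
- camera_params(name): a dict with "K" (3x3 intrinsics, pixels), "position" and "rotation" of the camera in the world. Camera axes: x right, y down, z forward; pixel columns grow to the right and rows downward; lengths in m; the calibration is good to about 2 mm. A picture is of the moment at which its call begins. camera_params takes no time and is no camera call.
A pose or a line that the arm cannot do raises Unreachable and nothing moves.
- finish_job(): hands the job in, once; it reports no verdict.
The state is a dict: "time_s": time; "joint_pos": joint angles; "qd": joint speeds; "joint_efforts": joint torques, N m; "position": TCP position; "tcp_rot": TCP orientation; "wrist_force": force on the tool from outside, world axes, zero at the start; "ft_torque": the same for the moment, N m; "finger_gap": finger opening in m.
Only numpy, scipy, OpenCV 4.12 (cv2) and the standard library are available. Lean on these libraries where they do the work, as an engineer would, in place of code of your own. Each camera call takes 0.05 s, during which the arm holds its last target.

## Working session

There is one attempt and no reset: what is moved stays moved. The work goes in short steps, each a Python script; the robot and the scene stay as the last script left them, time stands still between calls to the robot, and variables do not carry over. Pictures are saved under pics/ and viewed, and the job is handed in when it is done.

```bash
mkdir -p pics; ls
python3 - <<'E'
from rig import *
import cv2,numpy as np
for n in ["scene","top"]:
    p,d=camera(n); cv2.imwrite(f"pics/{n}0.png",p[:,:,::-1]); np.save(f"pics/{n}0.npy",d)
    c=camera_params(n); print(n,c)
s=sense(); print(s)
E
```

```text
pics
scene {'K': array([[468.79773013,   0.        , 316.90722613],
       [  0.        , 468.79773013, 194.85838485],
       [  0.        ,   0.        ,   1.        ]]), 'position': array([-0.30534359,  0.71634473,  0.69434983]), 'rotation': array([[-0.65633047, -0.33755382,  0.67475012],
       [-0.75446796,  0.29020533, -0.58869259],
       [ 0.00289935, -0.89545424, -0.44514414]])}
top {'K': array([[376.7579266 ,   0.        , 316.80757876],
       [  0.        , 376.7579266 , 199.43599407],
       [  0.        ,   0.        ,   1.        ]]), 'position': array([ 0.35854913, -0.06199142,  1.28835687]), 'rotation': array([[-6.91827502e-04, -9.84825951e-01,  1.73543560e-01],
       [-9.99998631e-01,  4.20429977e-04, -1.60061372e-03],
       [ 1.50336302e-03, -1.73544429e-01, -9.84824894e-01]])}
{'time_s': 0.1, 'joint_pos': array([ 1.23711765,  0.46940433, -0.04859102,  1.53359473,  0.02411929,
        1.14098088, -0.08231249]), 'qd': array([-0.00102036, -0.00193828, -0.00120596, -0.0015041 , -0.00013705,
        0.00026194, -0.00079293]), 'joint_efforts': array([ 5.13844006e-04, -5.11513674e+01, -4.69926686e-02, -2.38391501e+01,
        1.07467821e-02,  4.32566318e-03, -1.32256096e-05]), 'position': array([ 0.20241773, -0.64342713,  0.25532837]), 'tcp_rot': array([[-6.17823283e-04,  9.53906911e-01,  3.00102020e-01],
       [ 1.69173617e-03,  3.00102645e-01, -9.53905415e-01],
       [-9.99998378e-01, -8.16515332e-05, -1.79916922e-03]]), 'wrist_force': array([-1.17802025, -0.31457914,  0.39446735]), 'ft_torque': array([-0.022521  , -0.01887489, -0.03576552]), 'finger_gap': 0.0852371826653449}
```

View pics/scene0.png

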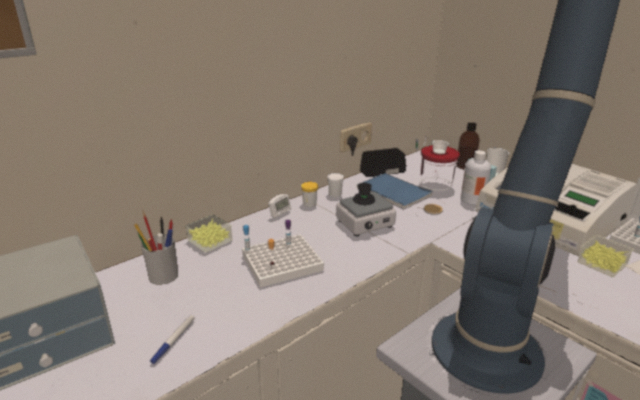

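View pics/top0.png

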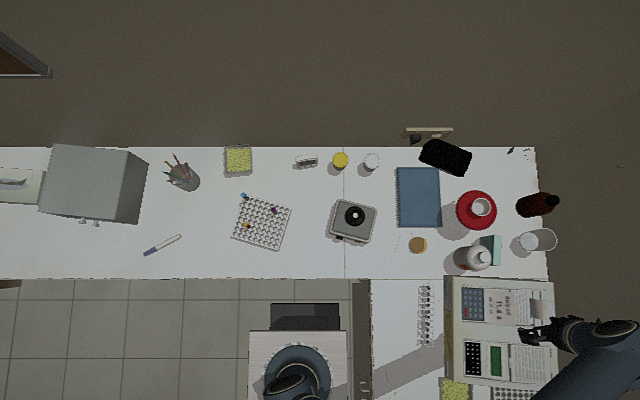

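The scene view shows the rack at about (283,258), with blue (247,235), orange (271,248) and purple (288,228) tubes, and the mixer at (366,208). In the top view the purple cap is at about (274,211) and the cup at (354,215). I'll enlarge both.

Run:
```python
import cv2,numpy as np
def crop(n,x0,y0,w,h,k,out):
    p=cv2.imread(f"pics/{n}0.png")[y0:y0+h,x0:x0+w]
    p=cv2.resize(p,None,fx=k,fy=k,interpolation=cv2.INTER_CUBIC)
    p=cv2.convertScaleAbs(p,alpha=1.5,beta=20)
    for i in range(0,w,10): cv2.putText(p,str(x0+i),(i*k,8),0,.3,(0,0,255),1);cv2.line(p,(i*k,10),(i*k,14),(0,0,255),1)
    for i in range(0,h,10): cv2.putText(p,str(y0+i),(0,i*k+4),0,.3,(0,0,255),1)
    cv2.imwrite(out,p)
crop("scene",230,180,180,105,4,"pics/s_c.png")
crop("top",225,180,160,80,5,"pics/t_c.png")
```

```text
(no output)
```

View pics/s_c.png

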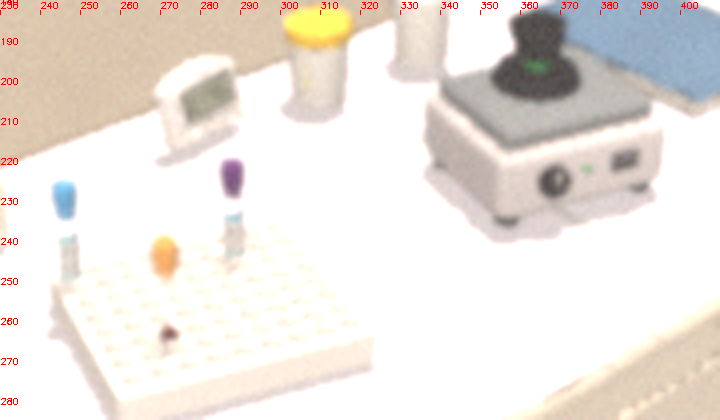

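View pics/t_c.png

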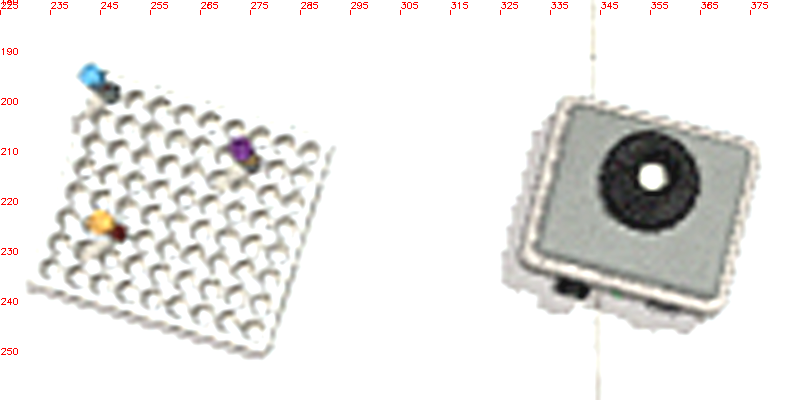

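```bash
cat > h.py <<'E'
import numpy as np
CP={}
def cp(n):
    from rig import camera_params
    if n not in CP: CP[n]=camera_params(n)
    return CP[n]
def ray(n,u,v):
    c=cp(n); r=c["rotation"]@np.linalg.solve(c["K"],[u,v,1.]); return c["position"],r
def atz(n,u,v,z):
    o,r=ray(n,u,v); return o+r*(z-o[2])/r[2]
def tri(l):
    A=np.zeros((3,3));b=np.zeros(3)
    for n,u,v in l:
        o,r=ray(n,u,v); r=r/np.linalg.norm(r); M=np.eye(3)-np.outer(r,r); A+=M;b+=M@o
    return np.linalg.solve(A,b)
def cloud(n,d):
    c=cp(n);v,u=np.mgrid[:d.shape[0],:d.shape[1]]
    p=np.stack([u,v,np.ones_like(u)],-1)@np.linalg.inv(c["K"]).T*d[...,None]
    return p@c["rotation"].T+c["position"]
E
python3 - <<'E'
from h import *
import cv2
np.set_printoptions(precision=4,suppress=True)
print("purple top-view z.094",atz("top",273,209.8,.094),"scene mid .082",atz("scene",288,224.5,.082))
print("tri",tri([("top",273,209.8),("scene",288,219.8)]))
D={n:np.load(f"pics/{n}0.npy") for n in("top","scene")}
I={n:cv2.imread(f"pics/{n}0.png") for n in("top","scene")}
C={n:cloud(n,D[n]) for n in D}
print("top cap"); print(C["top"][206:214,269:279,2].round(3))
print("scene cap z"); print(C["scene"][216:234,284:293,2].round(3))
print("cup top view z"); print(C["top"][205:228,344:366,2].round(3))
# hue mask of purple
for n,(x0,x1,y0,y1) in {"top":(266,282,203,218),"scene":(280,298,212,236)}.items():
    h=cv2.cvtColor(I[n],cv2.COLOR_BGR2HSV)
    m=np.zeros(h.shape[:2],bool);m[y0:y1,x0:x1]=((h[...,0]>125)&(h[...,0]<165)&(h[...,1]>70))[y0:y1,x0:x1]
    vv,uu=np.nonzero(m);P=C[n][m]; P=P[(P[:,2]>.06)&(P[:,2]<.11)]
    print(n,len(uu),uu.mean(),vv.mean(),uu.min(),uu.max(),vv.min(),vv.max(),np.median(P,0),len(P))
E
```

```text
purple top-view z.094 [0.5354 0.0764 0.094 ] scene mid .082 [0.5412 0.0773 0.082 ]
tri [0.5364 0.0777 0.0977]
top cap
[[ 0.02   0.001  0.003  0.004  0.002  0.026  0.015  0.011  0.01   0.019]
 [ 0.023  0.006  0.003  0.097  0.094  0.024  0.007  0.009  0.001  0.006]
 [ 0.028  0.025  0.096  0.093  0.092  0.096  0.007  0.004  0.004  0.006]
 [ 0.024  0.094  0.09   0.091  0.091  0.096  0.08   0.006  0.002  0.024]
 [ 0.005  0.002  0.089  0.088  0.091  0.096  0.078  0.028  0.028  0.029]
 [ 0.005  0.005  0.096  0.098  0.092  0.09   0.022  0.039  0.025  0.022]
 [-0.     0.005  0.005  0.08   0.083  0.022  0.059  0.039  0.024  0.03 ]
 [ 0.027  0.025  0.027  0.027  0.047  0.051  0.045  0.034  0.024  0.017]]
scene cap z
[[ 0.004  0.004  0.003  0.004 -0.002  0.003  0.002  0.005  0.   ]
 [ 0.003  0.002  0.004  0.002 -0.     0.004  0.     0.003  0.003]
 [ 0.     0.003  0.004  0.001  0.004  0.003  0.004  0.002  0.002]
 [ 0.004  0.002  0.096  0.097  0.095  0.099  0.002  0.001  0.001]
 [ 0.002  0.096  0.095  0.694  0.095  0.098  0.096  0.003  0.004]
 [ 0.002  0.098  0.099  0.098  0.098  0.098  0.095  0.0
[... 3969 characters left out ...]
 0.081  0.085  0.082  0.077  0.077  0.075  0.072
   0.074  0.074]
 [ 0.073  0.077  0.073  0.073  0.079  0.076  0.073  0.073  0.078  0.078
   0.079  0.08   0.081  0.082  0.075  0.075  0.074  0.074  0.073  0.07
   0.077  0.068]
 [ 0.074  0.073  0.074  0.075  0.072  0.073  0.073  0.072  0.076  0.069
   0.071  0.074  0.074  0.074  0.072  0.069  1.288  0.078  0.071  0.076
   0.073  0.075]
 [ 0.073  0.076  0.072  0.068  0.073  0.073  0.078  0.075  0.074  0.074
   0.072  0.073  0.068  0.071  0.076  0.076  0.074  0.077  0.073  0.074
   0.074  0.075]]
top 17 272.7647058823529 209.2941176470588 271 275 207 211 [0.5377 0.0768 0.0915] 17
scene 16 287.6875 223.25 286 289 221 226 [0.534  0.0837 0.0919] 16
```

Run:
```python
from h import *
import cv2
from scipy.optimize import least_squares
np.set_printoptions(precision=4,suppress=True)
D={n:np.load(f"pics/{n}0.npy") for n in("top","scene")}
C={n:cloud(n,D[n]) for n in D}
# rim: pixels of top view with z>.113
S=C["top"][203:226,342:368]; m=(S[...,2]>.112)&(S[...,2]<.13)
v,u=np.nonzero(m); 
(cx,cy),r=cv2.minEnclosingCircle(np.c_[u+342,v+203].astype(np.float32)); print("rim px",cx,cy,r, atz("top",cx,cy,.121))
P=S[m]; f=least_squares(lambda q:np.hypot(P[:,0]-q[0],P[:,1]-q[1])-q[2],[.52,-.17,.018],loss="soft_l1",f_scale=.003); print("rim fit",f.x)
m2=(S[...,2]>.0795)&(S[...,2]<.13); v,u=np.nonzero(m2)
(cx,cy),r=cv2.minEnclosingCircle(np.c_[u+342,v+203].astype(np.float32)); print("collar px",cx,cy,r, atz("top",cx,cy,.085), atz("top",u.mean()+342,v.mean()+203,.085))
# floor px
m3=((S[...,2]>.087)&(S[...,2]<.106)); m3[:5]=0;m3[:, :8]=0; m3[12:]=0
# scene cup
S=C["scene"][175:205,350:380]; m=(S[...,2]>.09)&(S[...,2]<.128)&(S[...,0]>.45)&(S[...,0]<.62)
P=S[m];print("scene cup",len(P),P.mean(0),P[:,2].max()); 
f=least_squares(lambda q:np.hypot(P[:,0]-q[0],P[:,1]-q[1])-np.interp(P[:,2],[.085,.121],[.014,.021]),[.52,-.17],loss="soft_l1",f_scale=.003); print("scene cupfit",f.x)
v,u=np.nonzero(m&(S[...,2]>.11));print("rim cols",u.min()+350,u.max()+350,v.min()+175)
# purple
for n,(x0,x1,y0,y1),zl in (("top",(266,280,203,218),.085),("scene",(280,298,212,236),.071)):
    S=C[n][y0:y1,x0:x1]; m=(S[...,2]>zl)&(S[...,2]<.11); v,u=np.nonzero(m); P=S[m]
    print(n,len(u),(u.mean()+x0,v.mean()+y0), atz(n,u.mean()+x0,v.mean()+y0,.094 if n=="top" else .082),P.mean(0))
    if n=="scene":
        f=least_squares(lambda q:np.hypot(P[:,0]-q[0],P[:,1]-q[1])-.0082,[.54,.077],loss="soft_l1",f_scale=.002); print("fit",f.x)
```

```text
rim px 355.6666564941406 214.0 6.411885738372803 [ 0.518  -0.1853  0.121 ]
rim fit [ 0.5178 -0.1847  0.017 ]
collar px 352.835205078125 213.90223693847656 11.853616714477539 [ 0.5232 -0.18    0.085 ] [ 0.5176 -0.1848  0.085 ]
scene cup 173 [ 0.5174 -0.178   0.1142] 0.12729198840739786
scene cupfit [ 0.5211 -0.1821]
rim cols 357 371 182
top 19 (np.float64(272.36842105263156), np.float64(209.21052631578948)) [0.5373 0.0785 0.094 ] [0.5374 0.0786 0.0931]
scene 57 (np.float64(287.35087719298247), np.float64(223.82456140350877)) [0.545  0.0764 0.082 ] [0.5368 0.0826 0.0879]
fit [0.5407 0.0799]
```

```bash
cat >> h.py <<'E'
def down(a):
    x=np.array([0,0,-1.]);z=np.array([np.cos(a),np.sin(a),0]);return np.c_[x,np.cross(z,x),z]
E
python3 - <<'E'
from rig import *
from h import *
np.set_printoptions(precision=3,suppress=True)
C=cloud("top",np.load("pics/top0.npy")); S=C.reshape(-1,3)
for n,b in {"right":(.15,.75,-.75,-.3),"mixerbox":(.4,.62,-.28,-.1),"left":(.4,.7,-.1,.2)}.items():
    m=(S[:,0]>b[0])&(S[:,0]<b[1])&(S[:,1]>b[2])&(S[:,1]<b[3])&(S[:,2]<.6); q=S[m]; i=q[:,2].argsort()[::-1][:60:10]; print(n,q[i])
q0=sense()["joint_pos"]
for a in np.deg2rad(range(-90,91,15)):
    print(int(np.rad2deg(a).round()),*[inverse_kinematics(p,down(a)) for p in([.539,.0785,.057],[.519,-.184,.152])])
E
```

```text
right [[ 0.18  -0.486  0.6  ]
 [ 0.198 -0.531  0.6  ]
 [ 0.169 -0.605  0.6  ]
 [ 0.201 -0.558  0.599]
 [ 0.199 -0.544  0.599]
 [ 0.159 -0.599  0.599]]
mixerbox [[ 0.502 -0.176  0.125]
 [ 0.505 -0.17   0.123]
 [ 0.527 -0.202  0.122]
 [ 0.527 -0.196  0.121]
 [ 0.534 -0.18   0.12 ]
 [ 0.534 -0.193  0.119]]
left [[0.531 0.079 0.098]
 [0.541 0.083 0.096]
 [0.538 0.086 0.094]
 [0.587 0.168 0.092]
 [0.493 0.168 0.091]
 [0.584 0.178 0.09 ]]
-90 [ 0.111  0.558 -0.432  1.99   0.366  0.668 -2.124] [ 0.485  0.401 -0.279  1.924  0.146  0.835 -1.442]
-75 [ 0.168  0.574 -0.507  1.987  0.429  0.687 -1.918] [ 0.52   0.406 -0.324  1.922  0.17   0.839 -1.202]
-60 [ 0.227  0.594 -0.588  1.984  0.497  0.709 -1.715] [ 0.555  0.412 -0.369  1.92   0.195  0.844 -0.963]
-45 [ 0.253  0.604 -0.624  1.982  0.527  0.721 -1.48 ] [ 0.59   0.419 -0.414  1.918  0.22   0.849 -0.724]
-30 [ 0.263  0.608 -0.638  1.982  0.538  0.725 -1.228] [ 0.625  0.426 -0.459  1.916  0.245  0.854 -0.485]
-15 [ 0.258  0.606 -0.631  1.982  0.533  0.723 -0.961] [ 0.659  0.434 -0.505  1.914  0.272  0.861 -0.247]
0 [ 0.236  0.597 -0.6    1.983  0.507  0.713 -0.677] [ 0.694  0.443 -0.551  1.912  0.299  0.867 -0.009]
15 [ 0.243  0.6   -0.61   1.983  0.515  0.716 -0.422] [ 0.728  0.453 -0.597  1.91   0.326  0.875  0.228]
30 [ 0.253  0.604 -0.624  1.982  0.527  0.721 -0.171] [ 0.762  0.464 -0.643  1.909  0.355  0.884  0.464]
45 [ 0.263  0.608 -0.638  1.982  0.538  0.725  0.081] [ 0.766  0.466 -0.649  1.908  0.358  0.885  0.723]
60 [ 0.271  0.611 -0.649  1.981  0.548  0.729  0.335] [ 0.777  0.469 -0.663  1.908  0.367  0.888  0.977]
75 [ 0.278  0.614 -0.659  1.981  0.556  0.732  0.59 ] [ 0.802  0.479 -0.699  1.906  0.39   0.895  1.219]
90 [ 0.283  0.617 -0.666  1.98   0.562  0.735  0.846] [ 0.833  0.492 -0.743  1.905  0.419  0.905  1.455]
```

Run:
```python
from rig import *
from h import *
import cv2
np.set_printoptions(precision=4,suppress=True)
print("bottle",tri([("top",482,252),("scene",480,154)]))
R=down(np.deg2rad(45))
s=sense();p=s["position"]
move_l([p[0],p[1],.38],feed=.3)
movep([.539,.0785,.30],R); print(sense()["time_s"],sense()["position"])
move_l([.539,.0785,.135],R,feed=.2)
s=sense();print(s["time_s"],s["position"],s["wrist_force"],s["finger_gap"])
p,d=camera("scene"); c=p[140:290,220:400,::-1]
cv2.imwrite("pics/hover.png",cv2.resize(c,None,fx=4,fy=4,interpolation=cv2.INTER_CUBIC))
```

```text
bottle [ 0.3936 -0.5585  0.1592]
3.475 [0.5394 0.0774 0.2999]
4.45 [0.5398 0.0789 0.1361] [ 0.5563 -0.0997 -0.4445] 0.08532083361957304
```

View pics/hover.png

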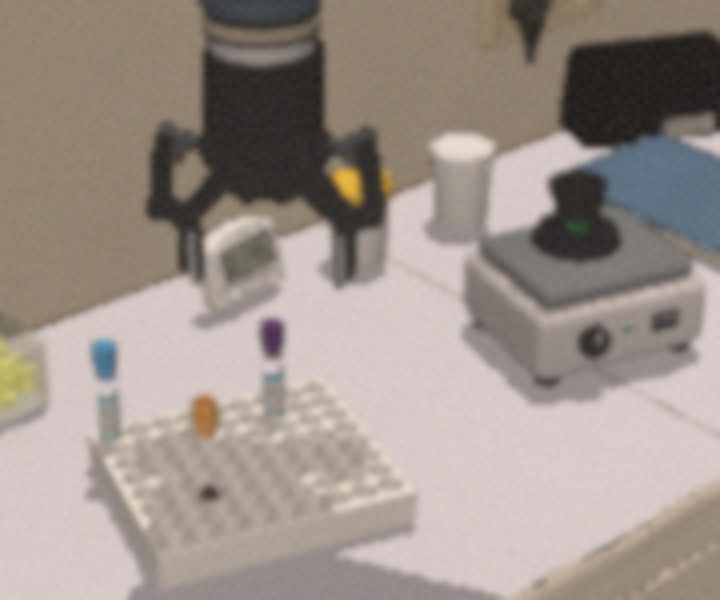

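Run:
```python
from h import *
def proj(n,p):
    c=cp(n);q=c["K"]@(c["rotation"].T@(np.array(p)-c["position"]));return q[:2]/q[2]
for p in ([.5398,.0789,.124],[.5398,.0789,.082],[.5398,.0789,.05],[.538,.077,.082],[.541,.0765,.082],[.519,-.184,.121]):print(p,proj("scene",p),proj("top",p))
```

```text
[0.5398, 0.0789, 0.124] [287.4304894  210.66892026] [271.14339117 206.99289555]
[0.5398, 0.0789, 0.082] [287.83604757 224.90043124] [272.67298496 208.98879907]
[0.5398, 0.0789, 0.05] [288.13678478 235.45365237] [273.77048789 210.42088514]
[0.538, 0.077, 0.082] [288.8401955  224.92443328] [273.24941882 209.53887632]
[0.541, 0.0765, 0.082] [288.28203643 224.42254435] [273.42187535 208.62171547]
[0.519, -0.184, 0.121] [364.63603457 185.72456811] [355.24290976 213.67885086]
```

Run:
```python
from rig import *
from h import *
import cv2
np.set_printoptions(precision=4,suppress=True)
def st(t):
    s=sense();print(t,s["time_s"],s["position"],s["wrist_force"],s["finger_gap"])
print(move_l([.5388,.0778,.057],feed=.12,until_force=12));st("down")
command_gripper(.02,40);st("near")
p,d=camera("scene"); c=p[160:280,230:350,::-1]
cv2.imwrite("pics/near.png",cv2.resize(c,None,fx=5,fy=5,interpolation=cv2.INTER_CUBIC))
```

```text
False
down 5.3 [0.5393 0.0782 0.0575] [0.9388 0.5194 0.5699] 0.08526544605606189
near 5.9333 [0.5388 0.0778 0.057 ] [ 0.0183  0.4237 -0.7188] 0.020336444093706905
```

View pics/near.png

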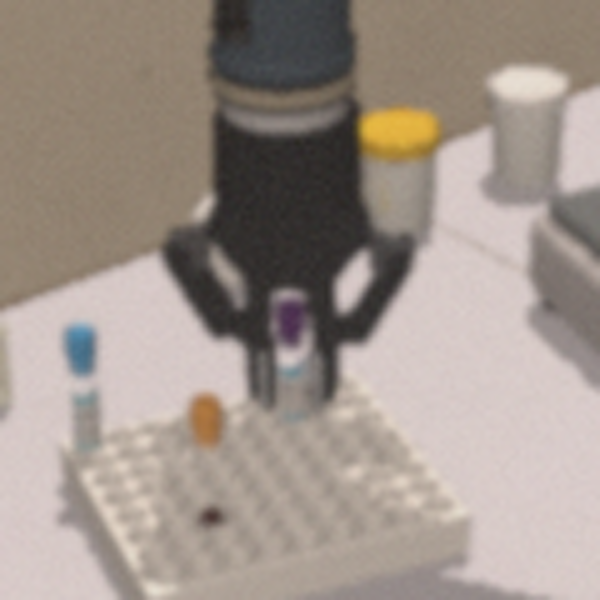

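The tube (crop ≈(290,350)) sits between the fingers, just above the rack. Closing, then a small lift and a check.

Run:
```python
from rig import *
from h import *
import cv2
np.set_printoptions(precision=4,suppress=True)
def st(t):
    s=sense();print(t,s["time_s"],s["position"],s["wrist_force"],s["finger_gap"])
command_gripper(.0,45);st("grip")
p=sense()["position"]
move_l([.5388,.0778,.205],feed=.12);st("lift")
p,d=camera("scene"); c=p[130:250,230:350,::-1]
cv2.imwrite("pics/lift.png",cv2.resize(c,None,fx=5,fy=5,interpolation=cv2.INTER_CUBIC))
```

```text
grip 6.2083 [0.5389 0.0779 0.0571] [-0.5229  1.1583  0.8838] 0.011654147647590932
lift 7.5917 [0.5384 0.0776 0.2042] [-0.0683 -1.026   0.117 ] 0.011438313954027838
```

View pics/lift.png

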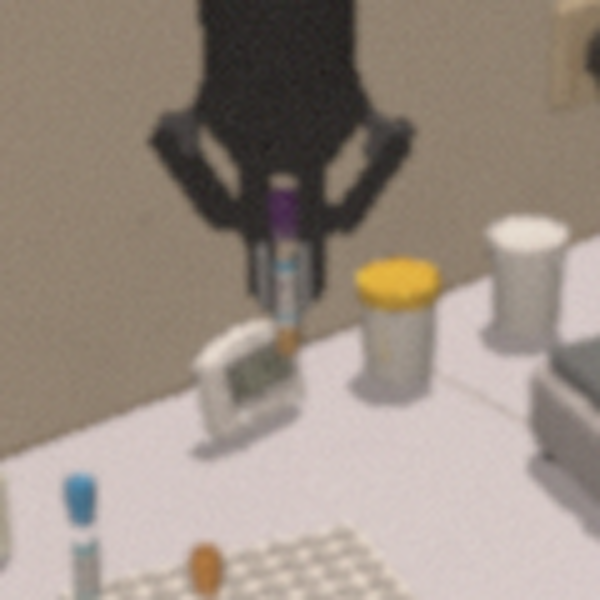

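Run:
```python
from rig import *
from h import *
import cv2
np.set_printoptions(precision=4,suppress=True)
s=sense();P0=s["position"];R=s["tcp_rot"];print(R)
for n in("scene","top"):
    p,d=camera(n);C=cloud(n,d)
    L=(C-P0)@R  # tool coords: x down,y width,z jaw
    if n=="scene":
        for v in range(164,204,2):
            r=L[v,284:291]; print(v,*["(%.0f,%.0f,%.0f)"%tuple(q*1000) for q in r[1:6]])
    # purple/bottom
```

```text
[[-0.0017 -0.7072  0.707 ]
 [-0.0001  0.707   0.7072]
 [-1.      0.0011 -0.0012]]
164 (-53,10,3) (-53,11,1) (-53,8,-1) (-56,17,-5) (-57,19,-8)
166 (82,-295,47) (84,-302,45) (84,-301,42) (87,-308,39) (-50,13,-7)
168 (-38,-0,5) (-38,-1,3) (-39,0,-0) (-41,5,-3) (-45,16,-7)
170 (-37,9,4) (-37,8,1) (-37,8,-1) (-36,6,-3) (-37,8,-6)
172 (-31,9,4) (-31,7,2) (-31,7,-1) (-32,8,-3) (-34,13,-6)
174 (-27,12,4) (-27,11,1) (-26,7,-1) (-24,4,-3) (-29,16,-7)
176 (-21,8,4) (-20,8,2) (-20,8,-1) (-19,5,-3) (-21,8,-5)
178 (125,-300,49) (124,-297,45) (124,-299,42) (127,-306,40) (-16,10,-6)
180 (129,-294,48) (131,-299,46) (135,-307,44) (-7,1,-2) (-12,13,-6)
182 (-4,7,5) (-4,7,2) (-4,7,0) (-4,8,-3) (-5,8,-5)
184 (1,8,5) (3,4,3) (3,4,1) (3,4,-2) (-1,11,-5)
186 (8,5,6) (7,7,3) (10,1,1) (9,3,-2) (6,9,-5)
188 (11,10,5) (12,9,3) (12,8,0) (13,6,-2) (10,12,-5)
190 (18,7,6) (18,6,3) (19,5,1) (19,4,-2) (16,10,-5)
192 (24,6,6) (23,9,3) (23,8,1) (25,4,-1) (26,1,-3)
194 (29,8,6) (30,6,4) (30,5,1) (28,10,-2) (31,3,-4)
196 (36,5,6) (35,6,4) (33,10,1) (34,9,-2) (38,-0,-3)
198 (40,7,6) (40,8,4) (39,10,1) (41,6,-1) (43,2,-3)
200 (157,-208,38) (47,6,4) (44,11,1) (46,6,-1) (201,-296,37)
202 (165,-212,38) (166,-213,36) (165,-212,32) (168,-219,30) (168,-218,27)
```

Run:
```python
from rig import *
from h import *
import cv2
np.set_printoptions(precision=4,suppress=True)
def st(t):
    s=sense();print(t,s["time_s"],s["position"],s["wrist_force"],s["finger_gap"])
R=down(np.deg2rad(45))
move_l([.5388,.0778,.225],R,feed=.15)
move_l([.5193,-.185,.225],R,feed=.15);st("over")
move_l([.5193,-.185,.185],R,feed=.08);st("hover")
p,d=camera("scene"); c=p[110:230,300:430,::-1]
cv2.imwrite("pics/over.png",cv2.resize(c,None,fx=5,fy=5,interpolation=cv2.INTER_CUBIC))
C=cloud("scene",d);np.save("pics/over.npy",d)
```

```text
over 9.9333 [ 0.5195 -0.184   0.2251] [0.585  0.1069 0.2783] 0.01177980324798036
hover 10.5833 [ 0.5194 -0.1849  0.1849] [ 1.0928 -0.3077  0.1729] 0.011742787008467025
```

View pics/over.png

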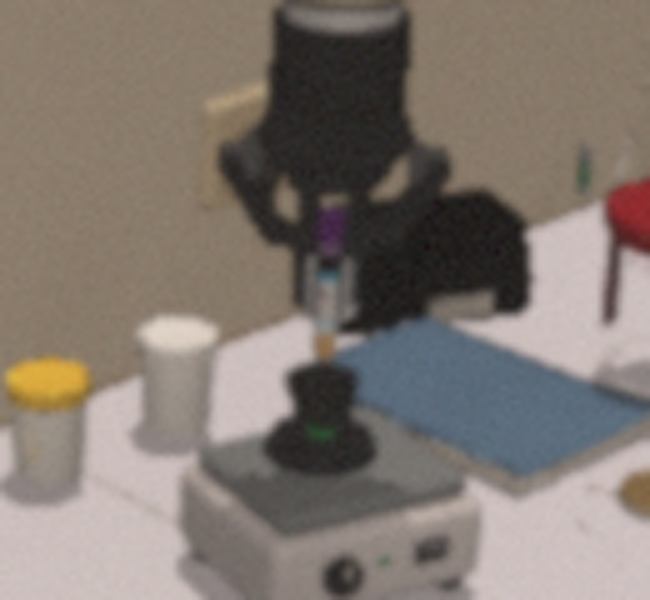

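The tube bottom at crop (325,358) is centred over the cup opening (rim 290–357, centre ≈323). Lowering with force watching.

```bash
cat >> h.py <<'E'
def avg(rig,n=12,dt=.02):
    F=[];Z=[]
    for _ in range(n):
        s=rig.sense();F.append(s["wrist_force"]);Z.append(s["position"]);rig.sleep(dt)
    return np.mean(Z,0),np.mean(F,0),s
E
python3 - <<'E'
import rig
from rig import *
from h import *
np.set_printoptions(precision=4,suppress=True)
R=down(np.deg2rad(45))
print(avg(rig)[:2])
print(move_l([.5193,-.185,.1615],R,feed=.05,until_force=6)); z,f,s=avg(rig);print(s["time_s"],z,f)
for t in (.159,.157,.155):
    if move_l([.5193,-.185,t],R,feed=.03,until_force=8): print("force");
    z,f,s=avg(rig);print(s["time_s"],z,f,s["finger_gap"])
E
```

```text
(array([ 0.5197, -0.185 ,  0.1854]), array([-0.0159,  0.1201,  0.0721]))
False
11.6333 [ 0.5195 -0.1849  0.1616] [-0.0145 -0.1737  0.1562]
12.0833 [ 0.5193 -0.185   0.159 ] [-0.0167 -0.3859 -0.2159] 0.011981106125228694
12.5333 [ 0.5193 -0.185   0.1569] [-0.0063 -0.1166  0.0587] 0.011837891772939204
12.9833 [ 0.5193 -0.185   0.1549] [-0.1236 -0.182  -0.1991] 0.012262880483401524
```

Run:
```python
import rig
from rig import *
from h import *
import cv2
np.set_printoptions(precision=4,suppress=True)
R=down(np.deg2rad(45))
for t in (.1535,.152,.1505):
    if move_l([.5193,-.185,t],R,feed=.03,until_force=8): print("force");
    z,f,s=avg(rig);print(s["time_s"],z,f,s["finger_gap"])
    if f[2]>4: break
p,d=camera("scene"); c=p[110:230,300:430,::-1]
cv2.imwrite("pics/in.png",cv2.resize(c,None,fx=5,fy=5,interpolation=cv2.INTER_CUBIC))
C=cloud("scene",d);L=(C-s["position"])@s["tcp_rot"]
for v in range(146,186,2): print(v,*["(%.0f,%.0f,%.0f)"%tuple(q*1000) for q in L[v,361:370]])
```

```text
13.4333 [ 0.5193 -0.185   0.1535] [-0.3114  0.081  -0.2917] 0.011869606246511517
13.8833 [ 0.5193 -0.185   0.152 ] [ 0.2944 -0.0214 -0.1075] 0.011689432904232756
14.3333 [ 0.5193 -0.185   0.1505] [-0.1205 -0.0013 -0.1694] 0.011764285542839427
146 (-94,11,17) (-93,7,14) (-95,11,11) (-94,9,8) (-95,12,6) (-95,11,3) (-94,8,0) (-94,9,-3) (-95,11,-5)
148 (-89,12,16) (-88,8,13) (-87,7,11) (-88,9,8) (-89,10,5) (-89,10,3) (-89,12,-0) (-88,8,-3) (-90,14,-5)
150 (-86,20,16) (-85,17,13) (-83,12,11) (-82,7,8) (-81,5,5) (-81,6,2) (-83,10,-0) (-82,8,-3) (-84,13,-6)
152 (-80,17,16) (-80,18,13) (-83,26,11) (-78,12,8) (-77,11,5) (-77,11,2) (-76,8,-1) (-78,13,-3) (-80,16,-6)
154 (-75,22,16) (-74,18,13) (-75,20,10) (-70,7,7) (-71,11,5) (-70,8,2) (-70,6,-1) (-70,7,-4) (-76,21,-6)
156 (-67,14,15) (-68,18,13) (-65,11,10) (-65,9,7) (-67,15,4) (-66,11,2) (-64,8,-1) (-65,8,-4) (-68,17,-6)
158 (-61,15,15) (-62,18,12) (-59,11,9) (-59,9,7) (-59,8,4) (-61,13,1) (-59,10,-2) (-61,13,-4) (-62,17,-7)
160 (-54,13,15) (-57,19,12) (-53,10,9) (-52,7,6) (-54,11,4) (-54,11,1) (-55,13,-2) (-55,13,-4) (-56,17,-7)
162 (-51,19
[... 515 characters left out ...]
4,10,-9)
172 (-17,10,13) (-16,8,10) (129,-324,-5) (127,-322,-9) (128,-323,-13) (125,-317,-16) (-15,4,-4) (-15,5,-7) (-18,11,-9)
174 (-10,9,13) (-11,10,10) (138,-328,-6) (136,-324,-9) (133,-318,-13) (-5,-4,-2) (-12,13,-4) (-11,9,-7) (-12,12,-9)
176 (-5,11,13) (-5,12,10) (-2,3,7) (-3,6,4) (-4,7,1) (-3,6,-2) (-8,16,-4) (-8,16,-7) (-2,3,-10)
178 (0,13,12) (1,10,9) (4,3,6) (1,10,4) (4,4,1) (4,3,-2) (-0,13,-4) (2,8,-8) (3,4,-11)
180 (8,9,12) (8,8,9) (7,11,6) (8,8,3) (9,7,1) (10,5,-2) (8,8,-5) (6,12,-8) (9,7,-11)
182 (13,13,12) (16,6,9) (15,7,6) (14,10,3) (15,7,0) (16,5,-3) (14,9,-5) (13,11,-8) (15,6,-11)
184 (22,5,11) (23,3,8) (22,6,6) (23,4,3) (23,4,-0) (25,-1,-3) (19,12,-5) (20,9,-8) (28,-9,-12)
```

View pics/in.png

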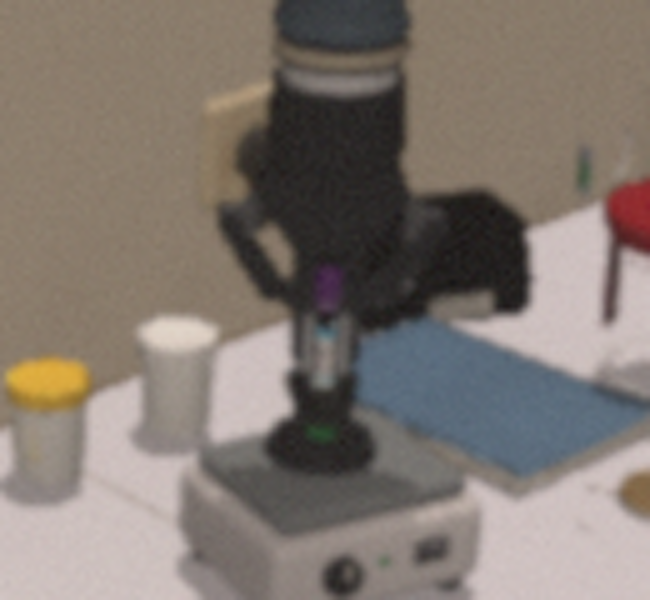

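Run:
```python
import rig
from rig import *
from h import *
import cv2
np.set_printoptions(precision=4,suppress=True)
R=down(np.deg2rad(45))
s=sense();print(s["time_s"],s["joint_efforts"],s["ft_torque"])
for t in (.1495,.1485,.1475):
    if move_l([.5193,-.185,t],R,feed=.02,until_force=8): print("force");
    z,f,s=avg(rig,8);print(s["time_s"],z,f,s["finger_gap"],s["ft_torque"])
    if f[2]>1.5: break
for n,(x0,y0,w,h) in {"scene":(330,150,70,60),"top":(325,185,70,60)}.items():
    p,d=camera(n); c=p[y0:y0+h,x0:x0+w,::-1]
    cv2.imwrite(f"pics/in2_{n}.png",cv2.convertScaleAbs(cv2.resize(c,None,fx=8,fy=8,interpolation=cv2.INTER_CUBIC),alpha=1.8,beta=10))
    if n=="scene":
        C=cloud(n,d);print((C[182:196:1,352:378,2]*1000).round(0).astype(int))
```

```text
14.4 [ -0.0011 -41.0536  -9.708  -18.4345   0.0098   0.0011   0.    ] [0.0267 0.0216 0.0061]
14.7667 [ 0.5193 -0.185   0.1495] [-0.1316  0.1353 -0.0985] 0.012049639757053032 [ 0.048  -0.027   0.0157]
15.15 [ 0.5193 -0.185   0.1485] [-0.0219 -0.074   0.1584] 0.011966689035493866 [-0.0173  0.0362 -0.0134]
15.5333 [ 0.5193 -0.185   0.1475] [-0.0808  0.1735 -0.55  ] 0.01198795043925957 [ 0.0232  0.0201 -0.0306]
[[  0   1   1   0   4   2 135 134 135 137 133 136 136 134 135 139 138 134
  137  17  14  14  15  12  15  15]
 [  5   2   2   3   3  18 125 125 135 135 129 130 131 131 133 133 133 133
  133  17  18  14  16  15  13  16]
 [  3   0   3   4  13 125 125 123 130 130 127 129 129 129 130 131 129 125
  123  17  15  15  16  17  15  14]
 [  6   4   4   3  12 123 124 120 118 119 126 126 126 125 125 125 129 123
  123 121  16  16  15  16  19  15]
 [  3   2   0   4   9 122 122 125 126 115 123 123 121 122 122 118 117 124
  124  13  16  16  12  17  14  15]
 [  6   0   4   2   2 115 120 123 121 123 124 126 123 123 125 124 125 123
  123  13  16  15  15  18  17  15]
 [  4   3   2   5   3   2 116 119 123 123 122 123 123 123 122 123 121 121
  118  15  15  17  19  16  14  17]
 [  5   4   3   1   5   4 113 114 120 118 117 120 119 122 119 119 117 117
  115  16  16  17  15  15  15  15]
 [  2   4   1   4   1   3 110 113 113 114 115 116 116 116 115 118 113 113
   15  15  16  16  17  17  16  14]
 [  4   5   2   5   3   1 108 109 109 112 112 110 114 115 114 113 109 110
    9  12  17  14  13  18  14  16]
 [  4   6   3   3   2   3 103 106 107 108 109 109 108 110 108 109 107 104
   74  74  78  76  77  78  16  15]
 [  2   4   4   3  87  89  89 100 104 104 106 103 106 107 106 105 105  89
   85  77  75  78  76  78  76  12]
 [  1   4  86  88  85  92  89  87  89 101 100 102 102 102 104 101  88  88
   92  91  77  77  77  75  77  77]
 [  3   4  87  87  89  88  89  91  89  92  96  96  95  94  93  89  88  88
   88  90  89  74  77  78  78  75]]
```

View pics/in2_scene.png

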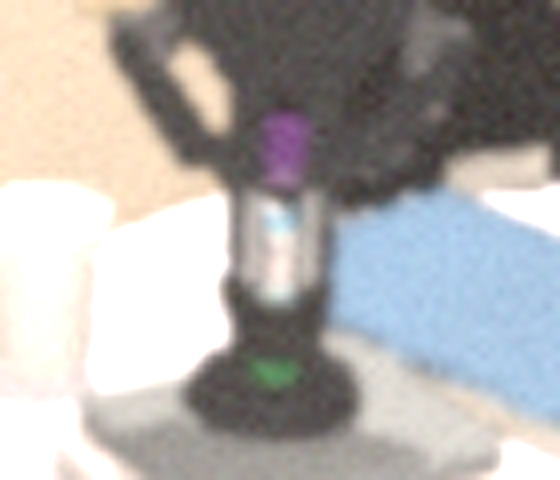

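View pics/in2_top.png

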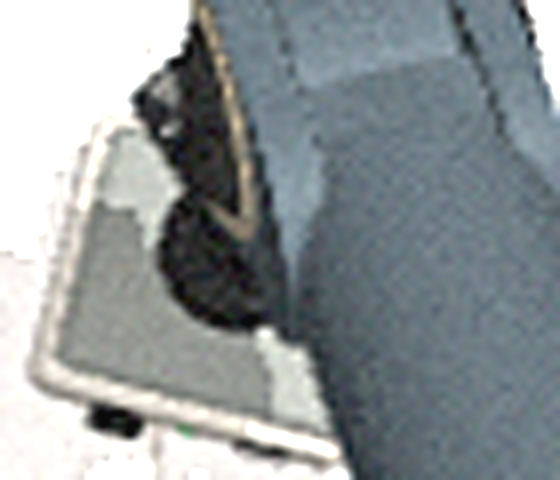

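Run:
```python
from h import *
import cv2
from rig import *
np.set_printoptions(precision=2,suppress=True)
def proj(n,p):
    c=cp(n);q=c["K"]@(c["rotation"].T@(np.array(p)-c["position"]));return q[:2]/q[2]
p,_=camera("scene"); cv2.imwrite("pics/now_c.png",cv2.resize(p[110:230,300:430,::-1],None,fx=5,fy=5,interpolation=cv2.INTER_CUBIC))
for f,x0,y0,P in (("lift",230,130,[.5384,.0776,.2042]),("over",300,110,[.5194,-.1849,.1849]),("in",300,110,[.5193,-.185,.1505]),("now_c",300,110,[.5193,-.185,.1475])):
    h=cv2.cvtColor(cv2.imread(f"pics/{f}.png"),cv2.COLOR_BGR2HSV)
    m=(h[...,0]>130)&(h[...,0]<165)&(h[...,1]>80)
    n,l,st,ce=cv2.connectedComponentsWithStats(m.astype(np.uint8)); i=1+st[1:,4].argmax()
    c=ce[i]/5+[x0-.4,y0-.4]; top=st[i,1]/5+y0; bot=(st[i,1]+st[i,3])/5+y0
    P=np.array(P); e=[proj("scene",P+[0,0,dz])[1] for dz in(.037,.013)]
    print(f,"centroid",c,"rows",top,bot,"| predicted cap centre",proj("scene",P+[0,0,.025]),"rows",e,"tip row",proj("scene",P-[0,0,.025])[1],"bottom",proj("scene",P-[0,0,.053])[1])
```

```text
lift centroid [286.14 171.4 ] rows 168.4 175.4 | predicted cap centre [287.12 173.03] rows [np.float64(168.53793214220744), np.float64(177.48300786993855)] tip row 191.31327923144616 bottom 201.25179974700856
over centroid [365.86 154.92] rows 152.2 158.8 | predicted cap centre [366.3  156.66] rows [np.float64(152.62259594131027), np.float64(160.66981220210786)] tip row 173.14583368677273 bottom 182.1367497871023
in centroid [365.25 166.05] rows 163.0 170.2 | predicted cap centre [365.74 168.06] rows [np.float64(164.11774968261705), np.float64(171.9790999123641)] tip row 184.16992416955105 bottom 192.95754374151863
now_c centroid [365.25 167.07] rows 163.8 171.2 | predicted cap centre [365.69 169.05] rows [np.float64(165.10740933979264), np.float64(172.9528529084321)] tip row 185.1192648632308 bottom 193.8894791230054
```

Run:
```python
from h import *
import cv2
from rig import *
np.set_printoptions(precision=2,suppress=True,linewidth=200)
p,d=camera("scene"); np.save("pics/now.npy",d); cv2.imwrite("pics/now_full.png",p[:,:,::-1])
print(sense()["time_s"])
a=cv2.imread("pics/scene0.png"); b=p[:,:,::-1]
for n,i in(("before",a),("now",b)):
    q=i.astype(int); g=(q[...,1]-np.maximum(q[...,0],q[...,2]))[190:204,355:375]
    m=g>12; v,u=np.nonzero(m); print(n,m.sum(),g[m].sum(),v.mean()+190,u.mean()+355,np.unique(v+190,return_counts=True))
# cup column z before/now, cols 362-367
for n,f in(("before","scene0"),("now","now")):
    C=cloud("scene",np.load(f"pics/{f}.npy"));
    print(n);print(np.c_[np.arange(178,200),np.median(C[178:200,357:360,2],1)*1000,np.median(C[178:200,362:367,2],1)*1000,np.median(C[178:200,368:371,2],1)*1000].T)
def im(i): return cv2.convertScaleAbs(cv2.resize(i[150:210,335:395],None,fx=6,fy=6,interpolation=cv2.INTER_CUBIC),alpha=2,beta=20)
cv2.imwrite("pics/cmp.png",np.hstack([im(a),im(b)]))
```

```text
15.75
before 15 274 196.06666666666666 363.73333333333335 (array([195, 196, 197]), array([4, 6, 5]))
now 14 269 196.14285714285714 363.57142857142856 (array([195, 196, 197]), array([3, 6, 5]))
before
[[178.   179.   180.   181.   182.   183.   184.   185.   186.   187.   188.   189.   190.   191.   192.   193.   194.   195.   196.   197.   198.   199.  ]
 [  2.78   3.19   3.14   1.9    1.97 122.85 123.53 123.76 125.3  119.93 117.83 113.84 111.34 106.93 102.09  91.02  87.65  87.78  89.21  88.92  90.03  88.17]
 [  1.01   2.73   3.18  16.73 124.53 123.46 119.62 116.5  113.02 124.1  122.21 119.37 114.61 111.76 108.88 104.92 102.89  94.25  92.17  88.09  88.22  89.4 ]
 [  5.45  15.13  16.16  17.76  13.99 124.78 123.3  123.22 124.4  123.8  121.13 116.3  112.96 110.06 105.6   88.9   87.27  88.7   87.45  87.74  88.87  88.71]]
now
[[178.   179.   180.   181.   182.   183.   184.   185.   186.   187.   188.   189.   190.   191.   192.   193.   194.   195.   196.   197.   198.   199.  ]
 [147.97 143.49 139.4  137.98 133.09 121.8  123.44 123.7  123.99 121.74 117.14 112.37 110.28 108.12 102.71  89.22  88.99  89.12  88.72  88.51  88.36  86.39]
 [148.27 144.39 141.72 138.81 135.36 132.46 128.58 125.28 122.66 124.53 122.57 118.58 115.94 111.92 109.67 105.48 102.56  94.62  91.39  87.04  87.95  89.46]
 [149.46 145.7  142.76 138.53 135.55 133.9  125.54 124.92 122.47 124.96 120.53 117.15 113.84 108.82 105.66  86.96  88.9   88.7   88.4   88.68  88.95  86.2 ]]
```

View pics/cmp.png

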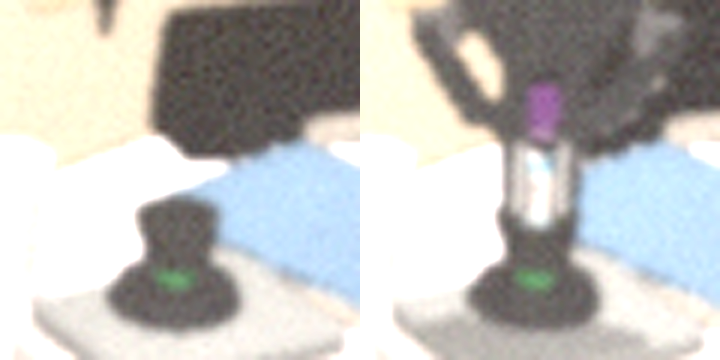

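Run:
```python
from h import *
import cv2
np.set_printoptions(precision=2,suppress=True,linewidth=200)
def proj(n,p):
    c=cp(n);q=c["K"]@(c["rotation"].T@(np.array(p)-c["position"]));return q[:2]/q[2]
def meas(c,x0,y0,k):
    h=cv2.cvtColor(c,cv2.COLOR_BGR2HSV); m=(h[...,0]>130)&(h[...,0]<165)&(h[...,1]>80)
    n,l,st,ce=cv2.connectedComponentsWithStats(m.astype(np.uint8)); i=1+st[1:,4].argmax()
    return ce[i]/k+[x0-.4,y0-.4],st[i,1]/k+y0,(st[i,1]+st[i,3])/k+y0,st[i,4]/k/k
a=cv2.imread("pics/scene0.png")
print("rack0",meas(cv2.resize(a[160:280,230:350],None,fx=5,fy=5,interpolation=cv2.INTER_CUBIC),230,160,5),proj("scene",[.5388,.0778,.082]))
print("near",meas(cv2.imread("pics/near.png"),230,160,5),proj("scene",[.5388,.0778,.082]))
print("lift",meas(cv2.imread("pics/lift.png"),230,130,5),proj("scene",[.5384,.0776,.2292]))
print("over",meas(cv2.imread("pics/over.png"),300,110,5),proj("scene",[.5194,-.1849,.2099]))
print("in",meas(cv2.imread("pics/in.png"),300,110,5),proj("scene",[.5193,-.185,.1755]))
n=cv2.imread("pics/now_full.png")
print("now",meas(cv2.resize(n[110:230,300:430],None,fx=5,fy=5,interpolation=cv2.INTER_CUBIC),300,110,5),proj("scene",[.5193,-.185,.1725]))
```

```text
rack0 (array([287.63, 222.88]), np.float64(220.8), np.float64(226.6), np.float64(12.559999999999999)) [288.41 224.91]
near (array([287.7 , 223.49]), np.float64(221.2), np.float64(227.4), np.float64(14.680000000000001)) [288.41 224.91]
lift (array([286.14, 171.4 ]), np.float64(168.4), np.float64(175.4), np.float64(31.32)) [287.12 173.03]
over (array([365.86, 154.92]), np.float64(152.2), np.float64(158.8), np.float64(29.04)) [366.3  156.66]
in (array([365.25, 166.05]), np.float64(163.0), np.float64(170.2), np.float64(30.4)) [365.74 168.06]
now (array([365.2 , 167.12]), np.float64(163.8), np.float64(171.4), np.float64(30.360000000000003)) [365.69 169.05]
```

The cup hasn't moved and there is no force, though my numbers put the tube bottom at z≈0.0945, about 10 mm below the stated floor. The top-view depth also reads the floor at about 0.096. The fingertips are now almost at the rim. I won't risk pushing the cup with the fingers, so I'll set the tube back in its hole and take it again by the cap, which leaves plenty of tip clearance.

Run:
```python
import rig
from rig import *
from h import *
import cv2
np.set_printoptions(precision=4,suppress=True)
R=down(np.deg2rad(45))
def st(t):
    s=sense();print(t,round(s["time_s"],2),s["position"],s["wrist_force"],s["finger_gap"])
move_l([.5193,-.185,.225],R,feed=.2)
move_l([.5388,.0778,.225],R,feed=.22)
move_l([.5388,.0778,.110],R,feed=.2);st("above rack")
sleep(.2)
print(move_l([.5388,.0778,.0573],R,feed=.05,until_force=5));st("in rack")
p,d=camera("scene"); c=p[140:280,230:350,::-1]
cv2.imwrite("pics/back.png",cv2.resize(c,None,fx=4,fy=4,interpolation=cv2.INTER_CUBIC))
```

```text
above rack 18.37 [0.5395 0.0779 0.1108] [ 0.1938  0.6491 -0.0712] 0.011951856351600438
False
in rack 19.77 [0.5391 0.0779 0.0575] [ 0.4517  0.2238 -1.5417] 0.01168135146608535
```

View pics/back.png

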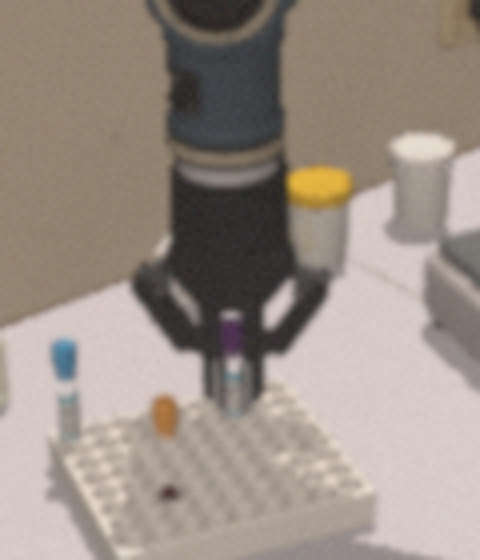

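The tube is back in its hole (crop (232,370)) at the same depth as before. Regripping on the cap.

Run:
```python
import rig
from rig import *
from h import *
import cv2
np.set_printoptions(precision=4,suppress=True)
R=down(np.deg2rad(45))
def st(t):
    s=sense();print(t,round(s["time_s"],2),s["position"],s["wrist_force"],s["finger_gap"])
command_gripper(.034,45);st("open")
move_l([.5388,.0778,.085],R,feed=.08);st("up")
command_gripper(.0,50);sleep(.1);st("grip")
move_l([.5388,.0778,.255],R,feed=.15);st("lift")
sleep(.1);s=sense();P0=s["position"]
p,d=camera("scene"); c=p[120:260,230:350,::-1]
cv2.imwrite("pics/lift2.png",cv2.resize(c,None,fx=4,fy=4,interpolation=cv2.INTER_CUBIC))
L=(cloud("scene",d)-P0)@s["tcp_rot"]
for v in range(150,200,3): print(v,*["(%.0f,%.0f,%.0f)"%tuple(q*1000) for q in L[v,284:291]])
```

```text
open 20.16 [0.5389 0.0778 0.0574] [-0.5174 -0.0022 -0.6414] 0.034428434153193334
up 20.66 [0.5391 0.0777 0.0856] [-0.117  -0.0458 -0.0036] 0.033845040626071854
grip 21.06 [0.5387 0.0777 0.0849] [-0.8209  0.0036  2.6687] 0.01494233264031409
lift 22.34 [0.5382 0.0775 0.254 ] [-0.4665 -0.2588 -0.1448] 0.014902713296515728
150 (77,-293,48) (80,-301,46) (80,-300,43) (83,-308,41) (82,-305,38) (-43,18,-8) (-42,16,-11)
153 (88,-294,49) (89,-298,46) (90,-300,43) (93,-308,41) (93,-308,38) (-33,12,-8) (-33,13,-10)
156 (99,-297,49) (98,-297,46) (101,-304,44) (101,-303,41) (102,-306,38) (-25,12,-7) (-25,11,-10)
159 (-12,-0,7) (-11,-3,5) (-10,-5,2) (-11,-4,-0) (-13,1,-3) (-16,9,-7) (-16,9,-9)
162 (-7,8,6) (-7,8,3) (-7,7,1) (-8,8,-1) (-6,3,-3) (-10,13,-7) (-10,12,-9)
165 (0,8,6) (0,8,4) (0,7,1) (1,5,-1) (2,3,-3) (-1,10,-6) (-1,10,-9)
168 (9,6,6) (8,8,4) (8,8,1) (9,5,-1) (9,6,-3) (6,11,-6) (8,8,-8)
171 (149,-295,51) (151,-302,48) (150,-300,45) (152,-303,42) (154,-309,40) (15,10,-6) (13,14,-9)
174 (25,5,7) (23,11,4) (25,5,2) (25,6,-0) (25,5,-3) (166,-312,37) (165,-310,34)
177 (34,5,7) (32,8,4) (31,10,2) (32,7,-0) (34,4,-2) (173,-304,37) (175,-309,34)
180 (40,9,7) (41,7,5) (41,6,3) (40,9,-0) (42,2,-2) (185,-307,37) (187,-313,35)
183 (49,7,8) (51,3,6) (49,7,3) (49,7,0) (51,3,-2) (194,-304,37) (198,-314,35)
186 (58,5,8) (58,5,6) (56,9,3) (59,2,1) (59,3,-2) (206,-307,38) (208,-312,35)
189 (68,1,9) (65,7,6) (67,4,3) (66,5,1) (65,6,-2) (68,1,-4) (221,-316,36)
192 (221,-294,53) (74,5,6) (75,4,4) (74,5,1) (72,9,-2) (227,-306,38) (230,-312,36)
195 (-439,1049,-145) (196,-221,39) (197,-223,36) (198,-226,34) (233,-296,40) (240,-311,39) (240,-311,36)
198 (201,-211,41) (205,-219,39) (202,-213,35) (206,-222,33) (209,-227,31) (248,-304,38) (250,-308,36)
```

View pics/lift2.png

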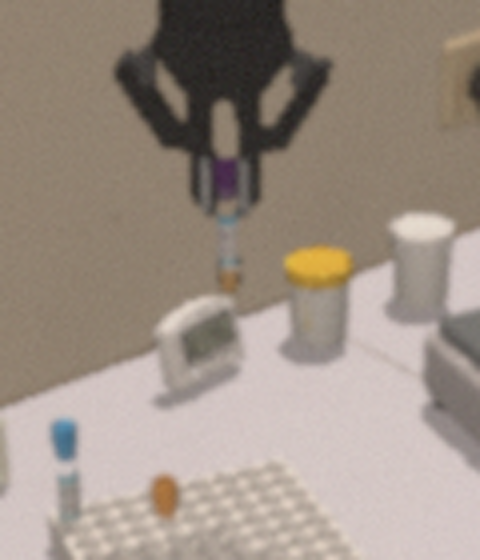

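Held by the cap and hanging straight. Moving to the cup and probing down.

Run:
```python
import rig
from rig import *
from h import *
import cv2
np.set_printoptions(precision=4,suppress=True)
R=down(np.deg2rad(45))
move_l([.5193,-.185,.255],R,feed=.2)
move_l([.5193,-.185,.192],R,feed=.1)
z,f0,s=avg(rig,6);print(s["time_s"],z,f0)
for t in (.188,.1865,.185,.1835,.182,.1805,.179,.1775,.176,.1745,.173,.1715):
    hit=move_l([.5193,-.185,t],R,feed=.03,until_force=9)
    z,f,s=avg(rig,6);print(round(s["time_s"],2),z,f-f0,s["finger_gap"],hit)
    if (f-f0)[2]>1.5 or hit: break
p,d=camera("scene"); c=p[110:230,300:430,::-1]
cv2.imwrite("pics/in3.png",cv2.convertScaleAbs(cv2.resize(c,None,fx=5,fy=5,interpolation=cv2.INTER_CUBIC),alpha=1.6))
```

```text
24.825 [ 0.5199 -0.1849  0.1926] [ 0.3136 -0.1747 -0.1015]
25.21 [ 0.5193 -0.1851  0.188 ] [-0.2021  0.4931  0.2211] 0.015016127158466898 False
25.56 [ 0.5193 -0.185   0.1864] [-0.709   0.0307 -0.277 ] 0.014978344086103112 False
25.91 [ 0.5193 -0.185   0.1849] [-0.3447  0.096  -0.216 ] 0.014909135516337182 False
26.26 [ 0.5193 -0.185   0.1834] [-0.5263 -0.1736  0.1137] 0.015606458577345217 False
26.61 [ 0.5193 -0.185   0.1819] [-0.3612  0.0564  0.0739] 0.015254725910335188 False
26.96 [ 0.5193 -0.185   0.1804] [-0.2449  0.086  -0.2023] 0.01515615206711237 False
27.31 [ 0.5193 -0.185   0.1789] [-0.2916  0.1017  0.1107] 0.014907736824273684 False
27.66 [ 0.5193 -0.185   0.1774] [-0.514   0.1036 -0.1383] 0.014850116006506112 False
28.01 [ 0.5193 -0.185   0.1759] [ 0.0927  0.0079 -0.2806] 0.01511131925250368 False
28.36 [ 0.5193 -0.185   0.1744] [-0.4593  0.6936  0.0251] 0.014838666900971314 False
28.71 [ 0.5196 -0.185   0.1733] [-0.1944 -0.0563  2.8415] 0.014939937516104809 False
```

View pics/in3.png

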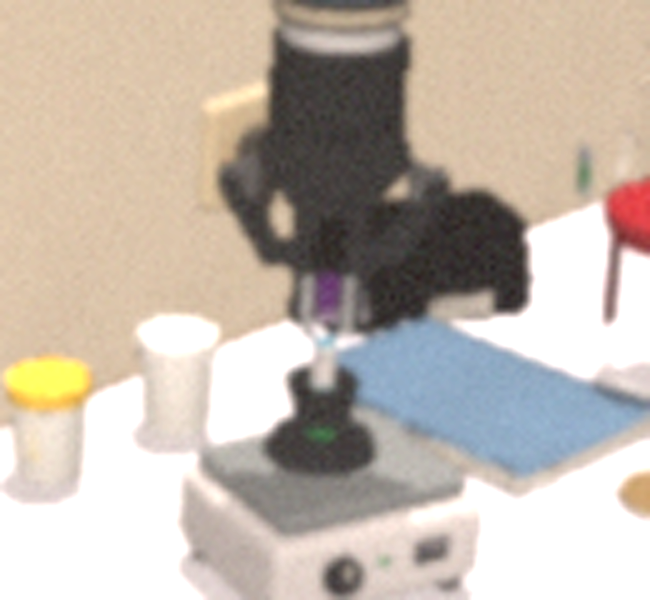

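Contact is at TCP z≈0.174, with 2.8 N against an expected 2.3 N onset. The tube stands in the cup and the green band is still visible. Pressing about 6 mm.

```bash
cat > pr.py <<'E'
import rig,sys
from rig import *
from h import *
import cv2
np.set_printoptions(precision=4,suppress=True)
R=down(np.deg2rad(45))
F0=np.array([0,0,-.08])
def press(ts,pic):
    for t in ts:
        hit=move_l([.5193,-.185,t],R,feed=.03,until_force=12)
        z,f,s=avg(rig,10);print(round(s["time_s"],2),t,z,f-F0,s["finger_gap"],hit,"cup est mm",((f-F0)[2]-2.3)/.7)
    look(pic)
def look(pic):
    p,d=camera("scene"); cv2.imwrite(f"pics/{pic}_full.png",p[:,:,::-1])
    q=p.astype(int); g=(q[...,1]-np.maximum(q[...,0],q[...,2]))[188:206,353:377]; m=g>12;print("green px",m.sum(),g[m].sum())
    C=cloud("scene",d)
    print("rim z",np.percentile(C[183:190,355:372,2][C[183:190,355:372,2]<.128],80))
    print(np.median(C[180:200,362:367,2],1)*1000)
    c=p[150:210,335:395,::-1]
    cv2.imwrite(f"pics/{pic}.png",cv2.convertScaleAbs(cv2.resize(c,None,fx=9,fy=9,interpolation=cv2.INTER_CUBIC),alpha=1.8,beta=15))
E
python3 -c "
from pr import *
press([.1705,.1685,.1672],'p1')"
```

```text
29.18 0.1705 [ 0.5195 -0.185   0.1707] [-0.2648 -0.1242  4.59  ] 0.014996112366233239 False cup est mm 3.271392368800385
29.59 0.1685 [ 0.5196 -0.185   0.1688] [-0.0895 -0.22    6.1449] 0.014948934373158865 False cup est mm 5.49273937414678
30.01 0.1672 [ 0.5196 -0.185   0.1677] [-0.6713 -0.1298  6.6748] 0.015386791448385664 False cup est mm 6.249740426839116
green px 0 0
rim z 0.11867442925823912
[141.2145 138.2395 135.6863 131.0637 128.1511 125.4623 123.2381 119.7158
 115.1993 118.6744 116.0097 112.8038 109.7673 105.0519 103.2513  99.4694
  96.0498  88.6092  88.1501  88.8627]
```

View pics/p1.png

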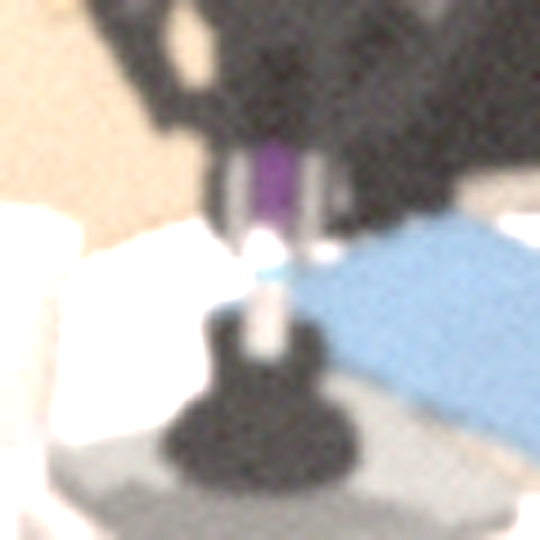

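The band has just gone and the force is about 6.6 N, so the cup is down about 6 mm. The tube is upright between the pads. Holding and checking.

```bash
python3 -c "
from pr import *
for i in range(2):
    z,f,s=avg(rig,80,.02);print(s['time_s'],z,f-F0,((f-F0)[2]-2.3)/.7,s['finger_gap'],s['wrist_force'])
look('p2')
p,d=camera('scene');C=cloud('scene',d);s=sense();L=(C-s['position'])@s['tcp_rot']
for v in range(166,190,3): print(v,*['(%.0f,%.0f,%.0f)'%tuple(q*1000) for q in L[v,361:370]])
"
```

```text
31.3917 [ 0.5196 -0.185   0.1677] [-0.6426 -0.1656  6.7252] 6.3216950715442435 0.014955376480868423 [-0.3572  0.767   6.0581]
32.725 [ 0.5196 -0.185   0.1677] [-0.6089 -0.2352  6.7025] 6.289338000126861 0.014891275921347548 [-0.4044 -0.3695  5.9128]
green px 0 0
rim z 0.11863758426770177
[142.3938 137.3508 135.242  132.2242 128.0633 124.3624 121.2151 118.1996
 117.126  118.3179 114.8704 112.1071 109.1373 105.1128 103.8581  99.7463
  94.5991  87.1638  88.7329  88.2132]
166 (-16,6,14) (-17,7,11) (-13,-1,8) (-12,-5,5) (-11,-8,2) (-11,-6,-1) (117,-313,-18) (-16,3,-6) (-19,11,-8)
169 (-9,11,13) (-9,10,11) (-8,8,8) (-9,10,5) (-9,10,2) (-9,10,-1) (-6,2,-4) (-9,8,-6) (-8,7,-9)
172 (-3,18,13) (4,1,10) (-0,11,7) (1,9,4) (1,8,2) (1,7,-1) (4,0,-4) (-1,11,-7) (-1,11,-9)
175 (9,11,12) (161,-332,-3) (12,4,7) (12,4,4) (13,2,1) (152,-312,-16) (9,10,-4) (9,10,-7) (8,12,-10)
178 (19,9,12) (23,-0,9) (162,-308,-6) (165,-314,-10) (166,-317,-14) (23,-1,-2) (20,7,-5) (19,7,-8) (18,11,-10)
181 (166,-290,1) (33,-2,8) (29,7,6) (29,8,3) (30,5,0) (32,1,-3) (150,-258,-18) (151,-258,-22) (157,-272,-26)
184 (52,-20,10) (40,5,8) (38,8,5) (39,6,3) (40,4,-0) (43,-2,-3) (155,-242,-18) (153,-240,-21) (151,-234,-25)
187 (58,-12,10) (49,6,8) (46,11,5) (47,9,2) (49,5,-1) (57,-12,-4) (56,-11,-7) (54,-7,-10) (52,-3,-13)
```

View pics/p2_full.png

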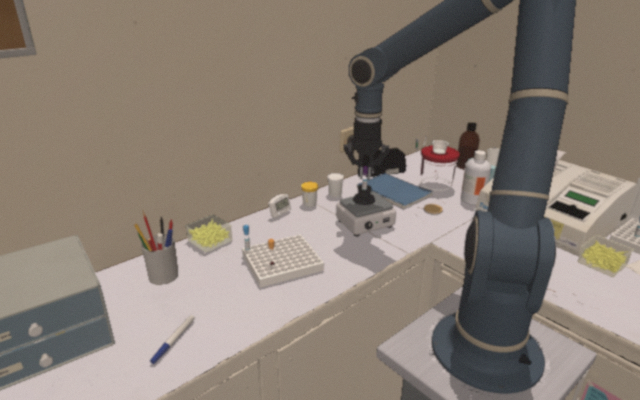

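```bash
python3 -c "
from pr import *
sleep(1.5)
z,f,s=avg(rig,20);print(s['time_s'],z,f-F0,s['finger_gap'])
look('p3')
finish_job()"
```

```text
34.6583 [ 0.5196 -0.185   0.1677] [-0.5552 -0.2814  6.7835] 0.01482933576445626
green px 0 0
rim z 0.11849477245443633
[139.5449 137.8012 134.9096 131.6943 128.3085 124.6426 122.9152 118.8609
 115.4277 117.222  116.1408 112.8987 110.0518 107.0058 102.6277  99.0954
  95.6943  88.557   88.178   89.6442]
the job is handed in; nothing more can be done
```

I took the purple tube out of the rack and pressed the cup down with it to about 6.3 mm. I held it there for about 4.5 s, then handed the job in at 34.7 s with the tube still gripped and pressed.

**Last checks**
- **Force:** steady at about 6.7 N, which the spring figures put at about 6.3 mm, slightly deeper than the 6 mm asked.
- **Green band:** no green pixels left in the scene view.
- **Cup:** its lip sits 2 pixel rows lower than before, about 6 mm.
- **Tube:** upright in the images and depth points to within 1–2 mm, with the finger gap steady at 15 mm.
- **Surroundings:** the blue and orange tubes and everything else look unmoved in the last scene picture. I compared it only by eye and took no final top view.

**What disagreed**
- **First grip abandoned:** I first held the tube by its body. It went about 10 mm past where it should have touched the cup floor, with no force, and the fingertips were nearly at the rim. I set the tube back in its hole, gripped it by the cap and went again.
- **Cup floor height:** I felt contact about 12 mm lower than the given 105 mm, at about 93 mm. The top camera's depth had read about 96 mm there. So I set the press depth by force, the green band and cup movement, not the stated floor height.

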